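# Refit the jar stop pin in its concealed socket

### The job

Take the red-headed stop pin out of the blue tray, put its tip through the hole in the loose steel dust plate of the ash riser, and sweep it gently in a growing spiral over the steel underneath until it drops into the hidden blind hole. Seat it fully home and upright, let go, and leave the jar and the other pins where they are; never press hard on the riser.

Things in the scene. Friction and masses are not known exactly. Their poses are not given: they have to be found in the camera images.
- stop_pin: The pin to fit, 40 to 85 g, upright in one of the tray's three holes. Origin: centre of its tip (lowest point); z up. From the tip up: steel shank 10 mm diameter, 24 mm long (foot chamfered to 7 mm over 2 mm); steel flange 20 mm diameter, 24 to 28 mm above the tip, resting on the tray's block; red round head 16 mm diameter, 28 to 68 mm above the tip, to grip it by.
- white_pin: Same pin with a white head, in another hole of the tray; leave it. Origin at the tip.
- black_pin: Same pin with a black head, in another hole of the tray; leave it. Origin at the tip.
- tray: Fixed blue tray, 210 (its x) by 110 mm (its y), rim 22 mm high; origin at the centre of its underside. In it a blue block 180 x 50 mm, top 34 mm above the origin, with three 12 mm holes in a row along the tray's x, 58 mm apart (middle one at the centre), one pin in each. Beside the pins, along the tray's y, there is room for fingers.
- riser: Fixed ash riser on the table, 140 (its x) by 300 mm (its y), 45 mm high; origin at the centre of its underside, z up. The jar stands on its +y end, the concealed socket is in its -y end. Never press the pin on it with more than 25 N; 4 to 10 N are enough to search and seat. The steel is rigid: let tip and flange touch down slowly, under 10 mm/s.
- opening (a point): Centre of the 44 mm round opening in the riser's top, at the top's height. 2 mm below lies the steel dust plate, filling the opening. 8 mm below lies a fixed flat steel face with one blind hole: 11.5 mm diameter, 1.5 mm chamfer, 20 mm deep. The plate hides it: its centre is 4 to 9 mm from the opening's axis, in an unmeasured direction that changes every time.
- ring (a point): Centre of the hole (13 mm diameter, 1.5 mm chamfer) in the 6 mm thick dust plate, at the plate's top face; z up. The plate slides sideways under 1 N, carried along by the pin, up to 11 mm from the opening's centre along the riser's x and y; it cannot rise or sink. Tip on the steel face: 6 mm below this point. Fully home: flange on the plate, tip 24 mm below this point.
- jar: Loose glass jar with swing-top lever clamp and glass lid, 80 mm in diameter, 90 mm high, standing on the riser about 165 mm from the socket; leave it. Origin at the centre of its underside.
Things that resemble listed ones, but are neither listed nor needed, are in the scene too. What is shaped like the stop_pin but turquoise or yellow is not meant.

How it is judged:
By the outcome, as a careful person would: the job done as asked, in the order asked, and still so for the second after the job is handed in, with the robot touching nothing.
It also fails if it takes over 58 s, if anything falls off the work surface, if the arm or the gripper's body presses on something with over 40 N, if the wrist force passes 120 N, or if a joint passes its speed limit or range.

### The arm

A 6-joint arm with a two-finger parallel gripper is mounted at the origin on the work surface. World frame = base frame: x ahead of the robot, y to its left, z up, the work surface at z = 0. Lengths are in mm, angles in rad, forces in N, time in s.
With the tool pointing down it reaches from about 250 to 850 mm from the base axis. Payload 12.5 kg.
Tool frame: the origin (TCP) lies on the front face of the gripper's body, between the roots of the fingers; the fingertips stand 84 mm ahead of it and the grasp point (between the pads) lies 65 mm ahead of it; x points along the fingers, y is the direction in which the jaws open and shut, and the axes are right-handed (so a half turn about x gives the same grasp; the last joint's range is limited). The gripper opens to 93 mm and grips with 3 to 60 N. Pads are 15 mm wide; open, the fingers measure 128 mm over their backs; the gripper's body (75 mm by 188 mm) begins 65 mm behind the grasp point.
Start: joints at [-1.335, 0.351, 1.652, -0, 1.139, -0.085], TCP at [173.448, -521.92, 302.733] pointing down, gripper open.
Joint ranges: [-2.75, 2.75], [-0.79, 2.1], [0.01, 2.65], [-1.57, 4.71], [0.07, 3.14], [-2.87, 2.87]. Speed limits (rad/s): [2.22, 2.22, 2.79, 3.14, 3.14, 3.14].

### API

Orientations are given as [roll, pitch, yaw] about the fixed x, y, z axes, in that order (R = Rz(yaw) Ry(pitch) Rx(roll)).
In Python, from rig import manip, imaging gives the robot as it stands. The module is installed in compiled form; this text tells all that it offers.
- The arm moves only by the tool jog_arm, never from a script. Its argument "increments" is a list of rows, each an object of numbers: "x", "y", "z": the shift along the tool's x, y, z in mm; "rx", "ry", "rz": the turn, a rotation vector about the tool's x, y, z in degrees; "jaw": the gripper's target within -1 to 1 (fully open at 1, half-way at 0, shut at -1). A call has 1 to 8 rows; each row is the pose to reach, as a shift and turn from the pose commanded when the call began, along the tool's axes at that moment; what a row does not reach only later rows make up. A row lasts 1/10 s, in which the tool goes at most 50 mm and 8.59 degrees, less where a joint would pass 70% of its speed; a pose out of reach is approached as far as the arm can. A call with a gripper value outside its range is refused whole. The fingers move at their own pace and stop on an object; the grip force is fixed at half the most. Time passes only in rows, so rows that repeat a pose let the fingers close. It gives the time, the measured TCP pose, the force and the opening at its end, in the units of the state.
- manip.state(): the state, without advancing time (a new reading comes with each control period).
- imaging.get_image(name): name is "side" or "top"; returns a dict with "frame" (480x640x3 uint8, red, green, blue), "range_z" (480x640 float32, mm along the optical axis (not along the pixel's ray), 0 where there is no reading), "fx", "fy", "cx", "cy" (pixels), "extrinsics" (4x4, takes a point from camera to world coordinates). Camera axes: x right, y up, looking along -z (the intrinsics and any distortion apply to the point x, -y, -z); pixel columns grow to the right and rows downward; lengths in mm; the calibration is good to about 2 mm. A picture is of the moment at which its call begins.
- manip.job_done(): hands the job in, once; it reports no verdict.
The state is a dict: "time": time; "joint_pos": joint angles; "qvel": joint speeds; "tau": joint torques, N m; "eef_pos": TCP position; "eef_rot": TCP orientation; "force": force on the tool from outside, world axes, zero at the start; "ft_torque": the same for the moment, N m; "finger_gap": finger opening in mm.
Only numpy, scipy, OpenCV 4.12 (cv2) and the standard library are available. Lean on these libraries where they do the work, as an engineer would, in place of code of your own. Each camera call takes 0.05 s, during which the arm holds its last target.

## Working session

There is one attempt and no reset: what is moved stays moved. The work goes in short steps, Python scripts to look and compute and a tool call to move; the robot and the scene stay as the last step left them, time stands still between calls to the robot, and variables do not carry over. Pictures are saved under pics/ and viewed, and the job is handed in when it is done.

Besides the shell and the picture viewer there is one more tool, called after "Emit:" by a JSON object that holds its "op" and its "data". jog_arm: Moves the arm, as the interface text tells. Its arguments: {"type":"object","properties":{"increments":{"type":"array"}},"required":["increments"]}

```bash
mkdir -p pics; cat > h.py <<'E'
import numpy as np, cv2
from rig import manip, imaging
def grab(n):
    d=imaging.get_image(n); return d
def save(d,fn,crop=None,s=1):
    f=d['frame'][:,:,::-1]
    if crop: f=f[crop[1]:crop[3],crop[0]:crop[2]]
    if s!=1: f=cv2.resize(f,None,fx=s,fy=s,interpolation=cv2.INTER_CUBIC)
    cv2.imwrite(fn,f)
def ray(d,u,v):
    c=np.array([(u-d['cx'])/d['fx'],-(v-d['cy'])/d['fy'],-1.])
    E=d['extrinsics']; return E[:3,3],E[:3,:3]@c
def onplane(d,u,v,z):
    o,r=ray(d,u,v); return o+r*(z-o[2])/r[2]
def pt(d,u,v):
    o,r=ray(d,u,v); return o+r*d['range_z'][int(round(v)),int(round(u))]
def proj(d,p):
    E=d['extrinsics']; c=E[:3,:3].T@(np.array(p)-E[:3,3])
    return d['cx']+d['fx']*c[0]/-c[2], d['cy']-d['fy']*c[1]/-c[2]
E
python3 - <<'E'
from h import *
import pickle
for n in ['side','top']:
    d=grab(n); save(d,f'pics/{n}0.png'); pickle.dump(d,open(n+'0.pkl','wb'))
    print(n,[k for k in d],d['fx'],d['cx'],d['cy'],np.round(d['extrinsics'],3).tolist())
print(manip.state())
E
```

```text
side ['frame', 'range_z', 'fx', 'fy', 'cx', 'cy', 'extrinsics'] 572.4941174635228 321.4838630817907 233.532390321222 [[0.868, 0.378, -0.324, 285.532], [-0.497, 0.639, -0.588, -627.806], [-0.015, 0.671, 0.742, 797.091], [0.0, 0.0, 0.0, 1.0]]
top ['frame', 'range_z', 'fx', 'fy', 'cx', 'cy', 'extrinsics'] 579.8142920702124 326.6734282396763 230.79505945649333 [[-0.004, 0.997, -0.081, 525.995], [-1.0, -0.005, -0.013, -31.316], [-0.013, 0.081, 0.997, 967.455], [0.0, 0.0, 0.0, 1.0]]
{'time': 0.1, 'joint_pos': array([-1.33459443e+00,  3.51190290e-01,  1.65237461e+00,  2.39188859e-06,
        1.13910650e+00, -8.46083264e-02]), 'qvel': array([-9.38611359e-05, -5.33858497e-04, -1.06743477e-03, -3.96005503e-05,
       -2.31229076e-04,  1.20519362e-03]), 'tau': array([ 1.76471926e-04, -4.98026919e+01, -2.85705507e+01,  7.00041186e-02,
        2.38902576e-02, -4.37006156e-05]), 'eef_pos': array([ 173.4007752 , -521.70759231,  302.24535322]), 'eef_rot': array([-1.65741752,  1.56971758,  1.80498436]), 'force': array([-0.23067264, -0.39070202,  0.58741647]), 'ft_torque': array([-0.03445116,  0.01676884,  0.0307549 ]), 'finger_gap': 93.26307692976286}
```

View pics/side0.png

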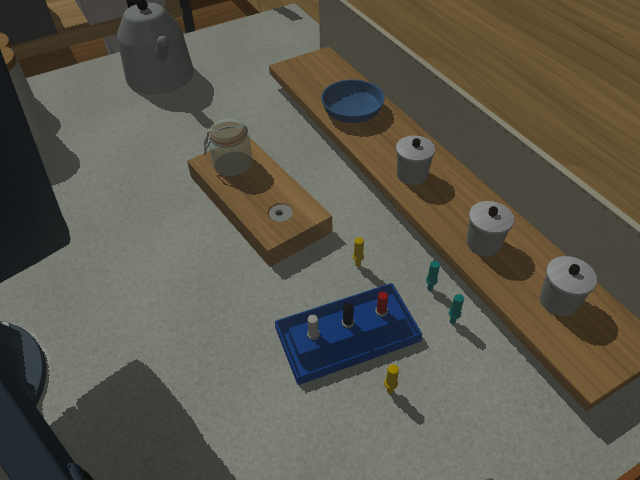

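View pics/top0.png

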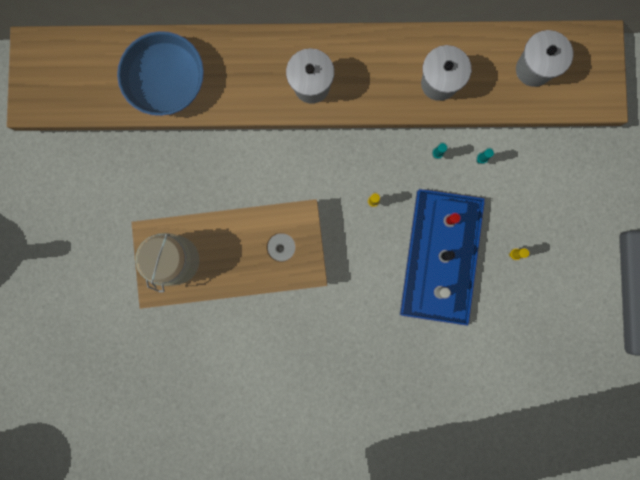

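Side view: pins in the tray are white (313,326), black (348,314) and red (382,303). The opening with its plate is at (281,212) and the jar at (230,148). Top view: red (453,219), black (447,256), white (442,293), opening (281,247). The yellow and turquoise pins standing on the table are decoys. Next: enlarged crops and measurements.

```bash
python3 - <<'E'
from h import *
import pickle
S=pickle.load(open('side0.pkl','rb'));T=pickle.load(open('top0.pkl','rb'))
a=cv2.resize(T['frame'][180:335,390:500,::-1],(400,564),interpolation=cv2.INTER_CUBIC)
b=cv2.resize(T['frame'][222:272,256:306,::-1],(390,390),interpolation=cv2.INTER_CUBIC)
cv2.imwrite('pics/c1.png',np.hstack([a,np.vstack([b,np.zeros((174,390,3),np.uint8)])]))
a=cv2.resize(S['frame'][270:390,270:430,::-1],(480,360),interpolation=cv2.INTER_CUBIC)
b=cv2.resize(S['frame'][190:235,255:305,::-1],(320,288),interpolation=cv2.INTER_CUBIC)
cv2.imwrite('pics/c2.png',np.hstack([a,np.vstack([b,np.zeros((72,320,3),np.uint8)])]))
def mask(d,col):
    h=cv2.cvtColor(d['frame'],cv2.COLOR_RGB2HSV); H,Sx,V=[h[...,i].astype(int) for i in range(3)]
    if col=='red': return ((H<8)|(H>172))&(Sx>160)&(V>60)
    if col=='blue': return (H>105)&(H<128)&(Sx>130)&(V>40)
    if col=='wood': return (H>8)&(H<24)&(Sx>70)&(V>60)
for n,d in (('S',S),('T',T)):
    m=mask(d,'red').astype(np.uint8)
    k,l,st,c=cv2.connectedComponentsWithStats(m)
    for i in range(1,k):
        if st[i,4]>20:
            ys,xs=np.where(l==i); P=np.array([pt(d,x,y) for x,y in zip(xs,ys)])
            print(n,'red',st[i],c[i],P.min(0).round(1),P.max(0).round(1),np.median(P,0).round(1))
    for col in ('blue','wood'):
        m=mask(d,col).astype(np.uint8); cs,_=cv2.findContours(m,0,2)
        for q in cs:
            if cv2.contourArea(q)>2500:
                r=cv2.minAreaRect(q); print(n,col,cv2.contourArea(q),[tuple(np.round(x,1)) for x in cv2.boxPoints(r)])
# depth around opening
for n,d,u,v in (('T',T,281,247),('S',S,281,212)):
    print(n); 
    for y in range(v-18,v+19,3): print([round(float(pt(d,x,y)[2]),1) for x in range(u-18,u+19,3)])
E
```

```text
S red [378 292  10  11  75] [382.26666667 295.96      ] [ 608.9 -224.    62.3] [ 623.8 -207.8   81.2] [ 616.1 -217.2   77.4]
S blue 8411.5 [(np.float32(273.2), np.float32(321.3)), (np.float32(400.9), np.float32(276.1)), (np.float32(423.4), np.float32(339.8)), (np.float32(295.8), np.float32(385.0))]
S wood 6879.0 [(np.float32(182.8), np.float32(164.4)), (np.float32(244.3), np.float32(112.4)), (np.float32(339.4), np.float32(224.9)), (np.float32(277.9), np.float32(276.9))]
S wood 30925.5 [(np.float32(264.8), np.float32(68.9)), (np.float32(339.2), np.float32(-0.8)), (np.float32(665.5), np.float32(347.2)), (np.float32(591.1), np.float32(416.9))]
S wood 32727.0 [(np.float32(346.0), np.float32(0.0)), (np.float32(639.0), np.float32(0.0)), (np.float32(639.0), np.float32(224.0)), (np.float32(346.0), np.float32(224.0))]
T red [447 214  13  10 100] [452.97 218.71] [ 610.5 -223.7   49.4] [ 623.4 -208.9   80.3] [ 616.3 -214.4   76.8]
T blue 8469.5 [(np.float32(400.0), np.float32(315.2)), (np.float32(417.4), np.float32(188.5)), (np.float32(485.3), np.float32(197.9)), (np.float32(467.8), np.float32(
[... 1712 characters left out ...]
6, 45.9, 42.2, 42.6, 40.7, 41.3, 40.7, 43.4, 45.1, 43.5, 45.9, 46.8]
[44.1, 44.0, 45.4, 44.2, 42.5, 42.4, 41.7, 43.7, 43.8, 44.9, 45.5, 45.4, 45.4]
[45.6, 44.3, 42.0, 41.6, 43.2, 36.6, 36.1, 41.4, 40.8, 43.8, 44.8, 43.8, 45.0]
[44.9, 41.6, 40.8, 40.7, 42.2, 36.5, 41.8, 41.4, 41.3, 40.1, 47.5, 46.7, 45.8]
[45.6, 43.8, 44.5, 41.1, 41.4, 42.7, 40.5, 42.2, 41.3, 45.4, 46.9, 44.0, 44.3]
[43.8, 45.1, 44.2, 45.0, 45.2, 45.2, 45.0, 44.6, 44.9, 45.1, 42.9, 46.1, 47.2]
[45.0, 45.3, 42.5, 45.1, 43.4, 45.7, 44.3, 46.8, 44.4, 45.3, 43.1, 43.8, 43.0]
[42.8, 46.8, 47.0, 42.1, 42.6, 45.9, 43.1, 44.0, 43.8, 47.5, 43.6, 44.3, 43.2]
[44.2, 43.1, 44.7, 45.0, 42.5, 45.2, 47.8, 44.8, 44.9, 42.9, 46.3, 43.3, 44.1]
```

View pics/c1.png

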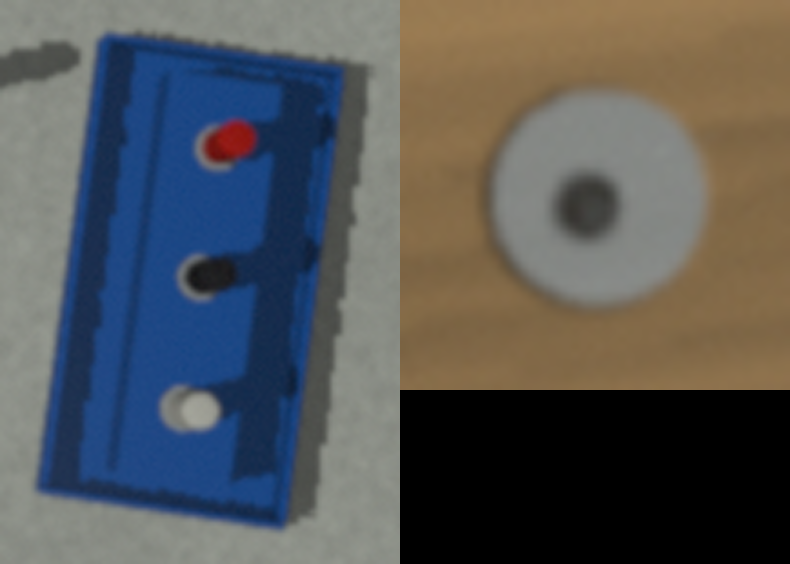

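View pics/c2.png

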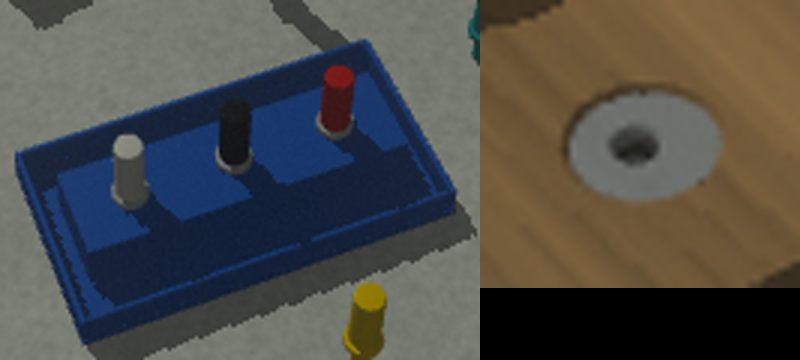

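```bash
python3 - <<'E'
from h import *
import pickle
S=pickle.load(open('side0.pkl','rb'));T=pickle.load(open('top0.pkl','rb'))
def tri(a,b):
    o1,r1=ray(T,*a);o2,r2=ray(S,*b)
    A=np.stack([r1,-r2],1);t=np.linalg.lstsq(A,o2-o1,rcond=None)[0]
    p,q=o1+t[0]*r1,o2+t[1]*r2
    return ((p+q)/2).round(1),np.linalg.norm(p-q).round(2)
def blobs(d,u,v,z,lo,hi,R=24):
    f=cv2.resize(d['frame'],None,fx=4,fy=4,interpolation=cv2.INTER_CUBIC)
    h=cv2.cvtColor(f,cv2.COLOR_RGB2HSV)
    m=(h[...,1]<60)&(h[...,2]>70); mm=np.zeros_like(m); mm[(v-R)*4:(v+R)*4,(u-R)*4:(u+R)*4]=1
    m=(m&mm).astype(np.uint8)
    cs,hr=cv2.findContours(m,cv2.RETR_CCOMP,2)
    for q,hh in zip(cs,hr[0]):
        if cv2.contourArea(q)>150:
            w=np.array([onplane(d,(x+.5)/4-.5,(y+.5)/4-.5,z) for x,y in q[:,0]])
            e=cv2.fitEllipse(w[:,:2].astype(np.float32)); px=cv2.fitEllipse(q)[0]
            print('hole' if hh[3]>=0 else 'outer',np.round((np.array(px)+.5)/4-.5,1),'world',np.round(e[0],1),'axes',np.round(e[1],1))
for n,d,u,v in (('T',T,281,247),('S',S,281,212)):
    print(n); blobs(d,u,v,43,0,0)
print('redtop T',onplane(T,455.0,217.6,78),'S',onplane(S,382.7,294.3,78),tri((455,217.6),(382.7,294.3)))
# head pixel selection by depth-range z>75 
for n,d in (('T',T),('S',S)):
    f=cv2.cvtColor(d['frame'],cv2.COLOR_RGB2HSV).astype(int)
    m=((f[...,0]<8)|(f[...,0]>172))&(f[...,1]>130)
    ys,xs=np.where(m)
    V=f[...,2][m]; print(n,sorted(V)[::6])
    b=V>130
    c=(xs[b].mean(),ys[b].mean());print(b.sum(),c,onplane(d,*c,78).round(1))
# tray corners: blue rim outline z=22, axis; riser top corners
print('tray T',[onplane(T,u,v,22)[:2].round(1).tolist() for u,v in ((400,315.2),(417.4,188.5),(485.3,197.9),(467.8,324.5))])
def wood(d):
    f=cv2.cvtColor(d['frame'],cv2.COLOR_RGB2HSV).astype(int)
    return (f[...,0]>8)&(f[...,0]<24)&(f[...,1]>70)&(f[...,2]>60)
# riser edges in top view: upper edge and lower edge, right edge
m=wood(T)
m[:150]=0
up=[(x,np.where(m[150:,x])[0].min()+150-.5) for x in range(200,310,5)]
lo=[(x,np.where(m[150:,x])[0].max()+150+.5) for x in range(200,310,5)]
for e in (up,lo):
    w=np.array([onplane(T,*p,45)[:2] for p in e]); k=np.polyfit(w[:,1],w[:,0],1); print('edge x=a*y+b',k, 'angle',np.degrees(np.arctan(k[0])))
E
```

```text
T
outer [280.9 246.9] world [575.8  53.9] axes [44.5 44.6]
hole [279.5 247.9] world [574.1  56.2] axes [ 9.9 11.3]
S
outer [280.2 212.4] world [575.2  54. ] axes [42.9 43.4]
hole [278.6 212.5] world [572.5  55.2] axes [12.9 14.7]
redtop T [ 617.63673568 -217.22370895   78.        ] S [ 617.72275938 -215.78391512   78.        ] (array([ 617.2, -216.8,   79.6]), np.float64(0.51))
T [np.int64(93), np.int64(104), np.int64(108), np.int64(111), np.int64(113), np.int64(116), np.int64(121), np.int64(127), np.int64(132), np.int64(136), np.int64(138), np.int64(140), np.int64(141), np.int64(142), np.int64(144), np.int64(145), np.int64(146), np.int64(148)]
56 (np.float64(454.125), np.float64(217.69642857142858)) [ 617.5 -215.9   78. ]
S [np.int64(56), np.int64(58), np.int64(59), np.int64(59), np.int64(60), np.int64(60), np.int64(60), np.int64(61), np.int64(61), np.int64(61), np.int64(61), np.int64(61), np.int64(61), np.int64(62), np.int64(62), np.int64(62), np.int64(62), np.int64(63), np.int64(63), np.int64(64), np.int64(67), np.int64(71), np.int64(81), np.int64(95), np.int64(112), np.int64(116), np.int64(117), np.int64(118), np.int64(118), np.int64(119), np.int64(120), np.int64(121), np.int64(122)]
0 (np.float64(nan), np.float64(nan)) [nan nan nan]
tray T [[465.5, -136.9], [671.8, -168.4], [655.6, -279.1], [450.3, -245.7]]
edge x=a*y+b [-1.15676105e-01  6.51997782e+02] angle -6.598425822032168
edge x=a*y+b [-1.15530175e-01  5.12189549e+02] angle -6.590174912859082<stdin>:30: RuntimeWarning: Mean of empty slice.
  ret = ret.dtype.type(ret / rcount)
```

```bash
cat >> h.py <<'E'
from scipy.spatial.transform import Rotation as Ro
def Rcur(s): return Ro.from_euler('xyz',s['eef_rot']).as_matrix()
def Rgoal(jaw_deg):
    a=np.radians(jaw_deg); y=np.array([np.cos(a),np.sin(a),0]); x=np.array([0,0,-1.]); return np.stack([x,y,np.cross(x,y)],1)
def plan(s,tcp,jaw=None):
    R=Rcur(s); d=R.T@(np.array(tcp)-s['eef_pos'])
    print('shift',d.round(2))
    if jaw is not None:
        rv=Ro.from_matrix(R.T@Rgoal(jaw)).as_rotvec(degrees=True); print('turn',rv.round(2))
def show(s):
    R=Rcur(s); print('t',round(s['time'],2),'pos',s['eef_pos'].round(2),'jawdir',np.degrees(np.arctan2(R[1,1],R[0,1])).round(2),'toolx',R[:,0].round(4),'F',s['force'].round(2),'M',s['ft_torque'].round(2),'gap',s['finger_gap'])
E
python3 - <<'E'
from h import *
s=manip.state();show(s);print(Rcur(s).round(3))
for j in (81.3,-98.7): plan(s,[617.6,-216.3,200],j)
E
```

```text
t 0.1 pos [ 173.4  -521.71  302.25] jawdir -71.62 toolx [-3.e-04  1.e-03 -1.e+00] F [-0.23 -0.39  0.59] M [-0.03  0.02  0.03] gap 93.26307692976286
[[-0.     0.315 -0.949]
 [ 0.001 -0.949 -0.315]
 [-1.    -0.001 -0.   ]]
shift [ 102.45 -149.64 -517.83]
turn [-1.5292e+02 -8.0000e-02  1.0000e-02]
shift [ 102.45 -149.64 -517.83]
turn [2.708e+01 1.000e-02 6.000e-02]
```

Emit:
{"op": "jog_arm", "data": {"increments": [{"x":0,"y":-150,"z":-518,"rx":27,"jaw":1},{"x":0,"y":-150,"z":-518,"rx":27,"jaw":1},{"x":0,"y":-150,"z":-518,"rx":27,"jaw":1},{"x":30,"y":-150,"z":-518,"rx":27,"jaw":1},{"x":60,"y":-150,"z":-518,"rx":27,"jaw":1},{"x":102,"y":-150,"z":-518,"rx":27,"jaw":1},{"x":102,"y":-150,"z":-518,"rx":27,"jaw":1},{"x":102,"y":-150,"z":-518,"rx":27,"jaw":1}]}}

```text
invalid input
```

```bash
python3 -c "
from h import *
s=manip.state();show(s);plan(s,[617.6,-216.3,200],-98.7)"
```

```text
t 0.1 pos [ 173.4  -521.71  302.25] jawdir -71.62 toolx [-3.e-04  1.e-03 -1.e+00] F [-0.23 -0.39  0.59] M [-0.03  0.02  0.03] gap 93.26307692976286
shift [ 102.45 -149.64 -517.83]
turn [2.708e+01 1.000e-02 6.000e-02]
```

Emit:
{"op": "jog_arm", "data": {"increments": [{"x":0,"y":-150,"z":-518,"rx":27,"ry":0,"rz":0,"jaw":1},{"x":0,"y":-150,"z":-518,"rx":27,"ry":0,"rz":0,"jaw":1},{"x":0,"y":-150,"z":-518,"rx":27,"ry":0,"rz":0,"jaw":1},{"x":30,"y":-150,"z":-518,"rx":27,"ry":0,"rz":0,"jaw":1},{"x":60,"y":-150,"z":-518,"rx":27,"ry":0,"rz":0,"jaw":1},{"x":102,"y":-150,"z":-518,"rx":27,"ry":0,"rz":0,"jaw":1},{"x":102,"y":-150,"z":-518,"rx":27,"ry":0,"rz":0,"jaw":1},{"x":102,"y":-150,"z":-518,"rx":27,"ry":0,"rz":0,"jaw":1}]}}

```text
time: 0.9
eef_pos: [488.1, -305.1, 247.5]
eef_rot: [-0.315, 1.571, 2.677]
force: [0.2, -1.0, -0.6]
finger_gap: 93.0
```

```bash
python3 -c "
from h import *
s=manip.state();show(s);plan(s,[617.6,-216.3,200],-98.7)"
```

```text
t 0.9 pos [ 488.07 -305.12  247.52] jawdir -98.62 toolx [-2.e-04  1.e-04 -1.e+00] F [ 0.22 -0.97 -0.61] M [-0.04  0.01 -0.02] gap 92.96876703774223
shift [  47.5  -107.21 -114.78]
turn [0.08 0.01 0.  ]
```

Emit:
{"op": "jog_arm", "data": {"increments": [{"x":47,"y":-106,"z":-114,"rx":0,"ry":0,"rz":0,"jaw":1},{"x":47,"y":-106,"z":-114,"rx":0,"ry":0,"rz":0,"jaw":1},{"x":47,"y":-106,"z":-114,"rx":0,"ry":0,"rz":0,"jaw":1},{"x":47,"y":-106,"z":-114,"rx":0,"ry":0,"rz":0,"jaw":1},{"x":47,"y":-106,"z":-114,"rx":0,"ry":0,"rz":0,"jaw":1},{"x":47,"y":-106,"z":-114,"rx":0,"ry":0,"rz":0,"jaw":1}]}}

```text
time: 1.5
eef_pos: [614.6, -219.5, 201.3]
eef_rot: [0.236, 1.57, -3.057]
force: [0.5, -0.1, -0.6]
finger_gap: 93.1
```

```bash
python3 -c "
from h import *
s=manip.state();show(s);plan(s,[617.6,-216.3,125],-98.7)
for n in ('side','top'):
    d=grab(n); save(d,f'pics/{n}1.png')
"
```

```text
t 1.5 pos [ 614.6  -219.53  201.28] jawdir -98.63 toolx [-6.e-04 -0.e+00 -1.e+00] F [ 0.52 -0.06 -0.56] M [-0.01 -0.01  0.01] gap 93.10472516779703
shift [76.28 -3.66 -2.53]
turn [ 0.07  0.03 -0.01]
```

View pics/side1.png

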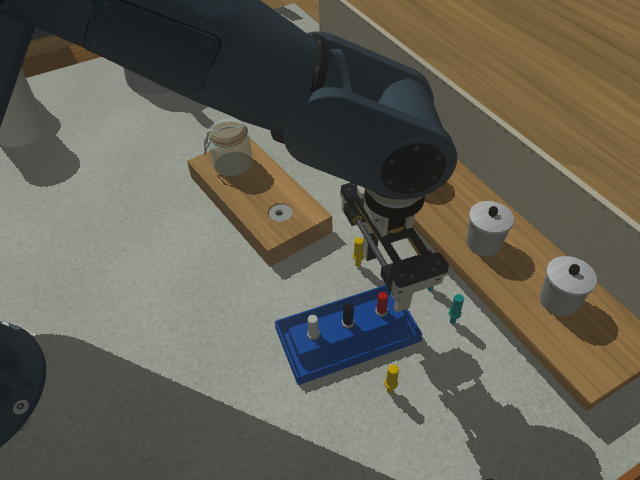

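Emit:
{"op": "jog_arm", "data": {"increments": [{"x":25,"y":0,"z":0,"rx":0,"ry":0,"rz":0,"jaw":1},{"x":40,"y":0,"z":0,"rx":0,"ry":0,"rz":0,"jaw":1},{"x":40,"y":0,"z":0,"rx":0,"ry":0,"rz":0,"jaw":1}]}}

```text
time: 1.9
eef_pos: [613.9, -219.3, 159.4]
eef_rot: [-0.25, 1.567, 2.74]
force: [-0.2, -0.1, 0.1]
finger_gap: 92.8
```

```bash
python3 -c "
from h import *
s=manip.state();show(s);plan(s,[617.6,-216.3,125],-98.7)
R=Rcur(s)
for n in ('side','top'):
    d=grab(n); save(d,f'pics/{n}2.png')
    for sg in (1,-1): print(n,np.round(proj(d,s['eef_pos']+R@np.array([84,sg*46.5,0])),1))
    print(n,'centre',np.round(proj(d,s['eef_pos']+R@np.array([84,0,0])),1))
    if n=='side': save(d,'pics/side2c.png',(300,200,460,340),4)
"
```

```text
t 1.9 pos [ 613.89 -219.26  159.37] jawdir -98.68 toolx [-0.0034  0.0014 -1.    ] F [-0.16 -0.12  0.09] M [0.07 0.   0.  ] gap 92.84181382529373
shift [34.36 -3.46 -3.34]
turn [0.02 0.21 0.05]
side [394.9 321.7]
side [369.1 275.7]
side centre [381.6 297.9]
top [486.  224.8]
top [426. 216.]
top centre [456.  220.4]
```

View pics/side2c.png

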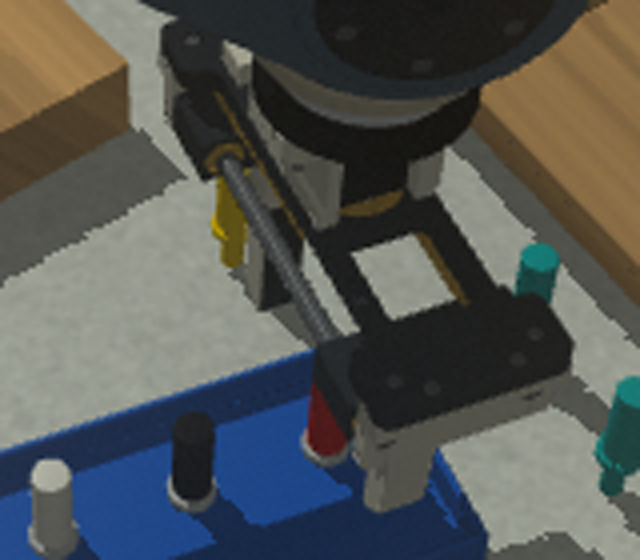

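The near fingertip is at about (399,325), where its projection puts it, so the calibration is consistent. The red head lies between the jaws. I'll correct by about 3.4 mm and go down.

Emit:
{"op": "jog_arm", "data": {"increments": [{"x":10,"y":-3.5,"z":-3.4,"rx":0,"ry":0,"rz":0,"jaw":1},{"x":30,"y":-3.5,"z":-3.4,"rx":0,"ry":0,"rz":0,"jaw":1},{"x":34,"y":-3.5,"z":-3.4,"rx":0,"ry":0,"rz":0,"jaw":1},{"x":34,"y":-3.5,"z":-3.4,"rx":0,"ry":0,"rz":0,"jaw":1},{"x":34,"y":-3.5,"z":-3.4,"rx":0,"ry":0,"rz":0,"jaw":1}]}}

```text
time: 2.5
eef_pos: [619.6, -216.0, 128.0]
eef_rot: [2.879, 1.57, -0.413]
force: [0.3, 0.1, -0.4]
finger_gap: 93.1
```

```bash
python3 -c "
from h import *
s=manip.state();show(s);plan(s,[617.6,-216.3,125],-98.7)
"
```

```text
t 2.5 pos [ 619.58 -216.04  127.98] jawdir -98.62 toolx [ 9.e-04 -4.e-04 -1.e+00] F [ 0.34  0.06 -0.39] M [ 0.02 -0.01 -0.02] gap 93.1296374133982
shift [2.98 0.55 1.92]
turn [ 0.08 -0.06 -0.01]
```

Emit:
{"op": "jog_arm", "data": {"increments": [{"x":1.5,"y":0.5,"z":1.9,"rx":0,"ry":0,"rz":0,"jaw":1},{"x":1.5,"y":0.5,"z":1.9,"rx":0,"ry":0,"rz":0,"jaw":1},{"x":1.5,"y":0.5,"z":1.9,"rx":0,"ry":0,"rz":0,"jaw":1}]}}

```text
time: 2.8
eef_pos: [617.3, -216.3, 126.1]
eef_rot: [2.928, 1.57, -0.364]
force: [-0.3, -0.6, -0.7]
finger_gap: 92.8
```

```bash
python3 -c "
from h import *
s=manip.state();show(s);plan(s,[617.6,-216.3,125],-98.7)
"
```

```text
t 2.8 pos [ 617.28 -216.25  126.11] jawdir -98.63 toolx [ 4.e-04 -2.e-04 -1.e+00] F [-0.32 -0.64 -0.65] M [ 0.05  0.01 -0.  ] gap 92.78417837307303
shift [ 1.11  0.   -0.33]
turn [ 0.07 -0.02 -0.01]
```

Emit:
{"op": "jog_arm", "data": {"increments": [{"x":0,"y":0,"z":0,"rx":0,"ry":0,"rz":0,"jaw":-1},{"x":0,"y":0,"z":0,"rx":0,"ry":0,"rz":0,"jaw":-1},{"x":0,"y":0,"z":0,"rx":0,"ry":0,"rz":0,"jaw":-1},{"x":0,"y":0,"z":0,"rx":0,"ry":0,"rz":0,"jaw":-1},{"x":0,"y":0,"z":0,"rx":0,"ry":0,"rz":0,"jaw":-1},{"x":0,"y":0,"z":0,"rx":0,"ry":0,"rz":0,"jaw":-1},{"x":0,"y":0,"z":0,"rx":0,"ry":0,"rz":0,"jaw":-1},{"x":0,"y":0,"z":0,"rx":0,"ry":0,"rz":0,"jaw":-1}]}}

```text
time: 3.6
eef_pos: [617.2, -216.2, 125.7]
eef_rot: [-0.957, 1.571, 2.034]
force: [-0.4, 0.2, -0.2]
finger_gap: 33.6
```

```bash
python3 -c "
from h import *
s=manip.state();show(s)
"
```

```text
t 3.6 pos [ 617.24 -216.19  125.73] jawdir -98.62 toolx [-0.  0. -1.] F [-0.42  0.18 -0.23] M [-0.    0.   -0.06] gap 33.58146489867763
```

Emit:
{"op": "jog_arm", "data": {"increments": [{"x":0,"y":0,"z":0,"rx":0,"ry":0,"rz":0,"jaw":-1},{"x":0,"y":0,"z":0,"rx":0,"ry":0,"rz":0,"jaw":-1},{"x":0,"y":0,"z":0,"rx":0,"ry":0,"rz":0,"jaw":-1},{"x":0,"y":0,"z":0,"rx":0,"ry":0,"rz":0,"jaw":-1},{"x":0,"y":0,"z":0,"rx":0,"ry":0,"rz":0,"jaw":-1}]}}

```text
time: 4.1
eef_pos: [617.2, -216.2, 125.7]
eef_rot: [-0.431, 1.571, 2.56]
force: [-1.0, -0.6, -0.8]
finger_gap: 15.5
```

```bash
python3 -c "
from h import *
s=manip.state();show(s)
"
```

```text
t 4.1 pos [ 617.23 -216.17  125.7 ] jawdir -98.62 toolx [-1.e-04  0.e+00 -1.e+00] F [-1.02 -0.58 -0.8 ] M [-0.03  0.02  0.02] gap 15.522461900938556
```

Emit:
{"op": "jog_arm", "data": {"increments": [{"x":-10,"y":0,"z":0,"rx":0,"ry":0,"rz":0,"jaw":-1},{"x":-30,"y":0,"z":0,"rx":0,"ry":0,"rz":0,"jaw":-1},{"x":-55,"y":0,"z":0,"rx":0,"ry":0,"rz":0,"jaw":-1},{"x":-75,"y":0,"z":0,"rx":0,"ry":0,"rz":0,"jaw":-1},{"x":-75,"y":0,"z":0,"rx":0,"ry":0,"rz":0,"jaw":-1},{"x":-75,"y":0,"z":0,"rx":0,"ry":0,"rz":0,"jaw":-1}]}}

```text
time: 4.7
eef_pos: [617.1, -216.1, 200.7]
eef_rot: [2.882, 1.571, -0.41]
force: [-0.9, -0.2, -1.2]
finger_gap: 15.4
```

```bash
python3 -c "
from h import *
s=manip.state();show(s);plan(s,[573.4,55.8,180],-98.6)
for n in ('side','top'):
    d=grab(n); save(d,f'pics/{n}3.png')
    if n=='side': save(d,'pics/side3c.png',(300,180,460,340),3.7)
"
```

```text
t 4.7 pos [ 617.09 -216.11  200.68] jawdir -98.62 toolx [ 2.e-04 -1.e-04 -1.e+00] F [-0.92 -0.16 -1.19] M [0.01 0.09 0.03] gap 15.378935487270436
shift [  20.65 -262.28   83.97]
turn [-0.02 -0.01 -0.  ]
```

View pics/side3c.png

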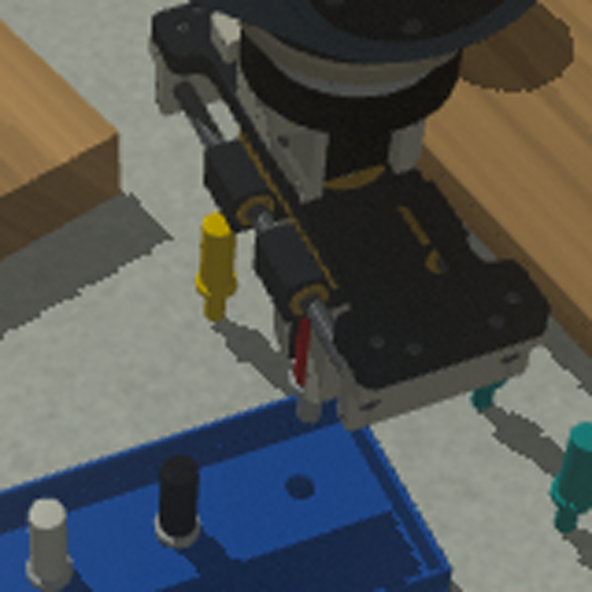

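The pin is out of the tray: the empty hole shows at crop (300,487), the shank hangs at (308,405), and the black and white pins are still in place. Now I'll carry it to the riser.

Emit:
{"op": "jog_arm", "data": {"increments": [{"x":0,"y":-30,"z":10,"rx":0,"ry":0,"rz":0,"jaw":-1},{"x":0,"y":-70,"z":23,"rx":0,"ry":0,"rz":0,"jaw":-1},{"x":0,"y":-112,"z":36,"rx":0,"ry":0,"rz":0,"jaw":-1},{"x":0,"y":-155,"z":50,"rx":0,"ry":0,"rz":0,"jaw":-1},{"x":0,"y":-198,"z":63,"rx":0,"ry":0,"rz":0,"jaw":-1},{"x":0,"y":-235,"z":75,"rx":0,"ry":0,"rz":0,"jaw":-1},{"x":0,"y":-262,"z":84,"rx":0,"ry":0,"rz":0,"jaw":-1},{"x":20,"y":-262,"z":84,"rx":0,"ry":0,"rz":0,"jaw":-1}]}}

```text
time: 5.6
eef_pos: [573.5, 58.6, 181.5]
eef_rot: [-2.766, 1.569, 0.228]
force: [-0.3, -1.3, 0.1]
finger_gap: 15.3
```

Emit:
{"op": "jog_arm", "data": {"increments": [{"x":0,"y":0,"z":0,"rx":0,"ry":0,"rz":0,"jaw":-1},{"x":0,"y":0,"z":0,"rx":0,"ry":0,"rz":0,"jaw":-1}]}}

```text
time: 5.8
eef_pos: [573.2, 55.2, 180.1]
eef_rot: [0.195, 1.569, -3.097]
force: [-0.1, 0.2, -1.1]
finger_gap: 15.5
```

```bash
python3 -c "
from h import *
s=manip.state();show(s);plan(s,[573.4,55.8,168],-98.6)
for n in ('side','top'):
    d=grab(n); save(d,f'pics/{n}4.png')
    if n=='side': save(d,'pics/side4c.png',(220,120,360,260),4.2)
    print(n,np.round(proj(d,s['eef_pos']-[0,0,115.7]),1))
"
```

```text
t 5.8 pos [573.19  55.16 180.11] jawdir -98.63 toolx [-1.9e-03 -1.0e-04 -1.0e+00] F [-0.11  0.21 -1.12] M [ 0.04 -0.04  0.01] gap 15.515196471213214
shift [12.11 -0.67 -0.14]
turn [-0.03  0.11 -0.02]
side [278.1 204.1]
top [278.8 247.8]
```

View pics/side4c.png

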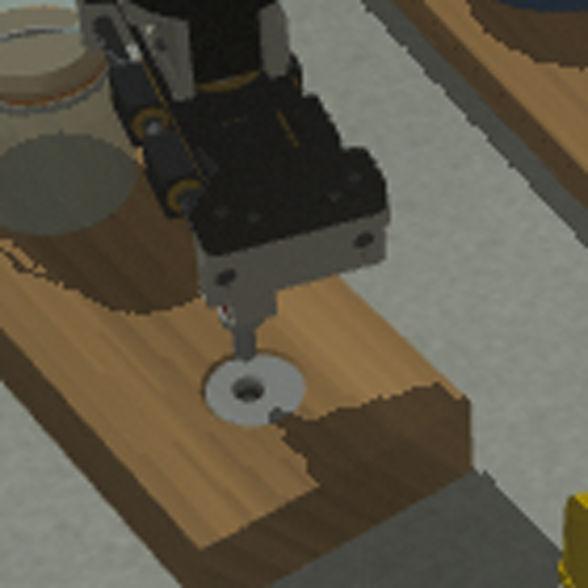

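Emit:
{"op": "jog_arm", "data": {"increments": [{"x":6,"y":-0.5,"z":0,"rx":0,"ry":0,"rz":0,"jaw":-1},{"x":12,"y":-0.5,"z":0,"rx":0,"ry":0,"rz":0,"jaw":-1},{"x":17,"y":-0.5,"z":0,"rx":0,"ry":0,"rz":0,"jaw":-1},{"x":18,"y":-0.5,"z":0,"rx":0,"ry":0,"rz":0,"jaw":-1},{"x":18,"y":-0.5,"z":0,"rx":0,"ry":0,"rz":0,"jaw":-1},{"x":18,"y":-0.5,"z":0,"rx":0,"ry":0,"rz":0,"jaw":-1}]}}

```text
time: 6.5
eef_pos: [573.6, 56.0, 162.9]
eef_rot: [-2.869, 1.571, 0.123]
force: [0.3, 0.3, -1.9]
finger_gap: 15.6
```

```bash
python3 -c "
from h import *
s=manip.state();show(s);plan(s,[573.4,55.8,157],-98.6)
for n in ('side','top'):
    d=grab(n); save(d,f'pics/{n}5.png')
    if n=='side': save(d,'pics/side5c.png',(250,180,310,240),10)
    print(n,np.round(proj(d,s['eef_pos']-[0,0,115.7]),1))
"
```

```text
t 6.5 pos [573.61  55.98 162.85] jawdir -98.62 toolx [ 2.e-04  0.e+00 -1.e+00] F [ 0.28  0.32 -1.89] M [0.   0.05 0.02] gap 15.643009559281033
shift [5.85 0.21 0.18]
turn [-0.02 -0.01  0.  ]
side [278.8 210.4]
top [279.3 248.1]
```

View pics/side5c.png

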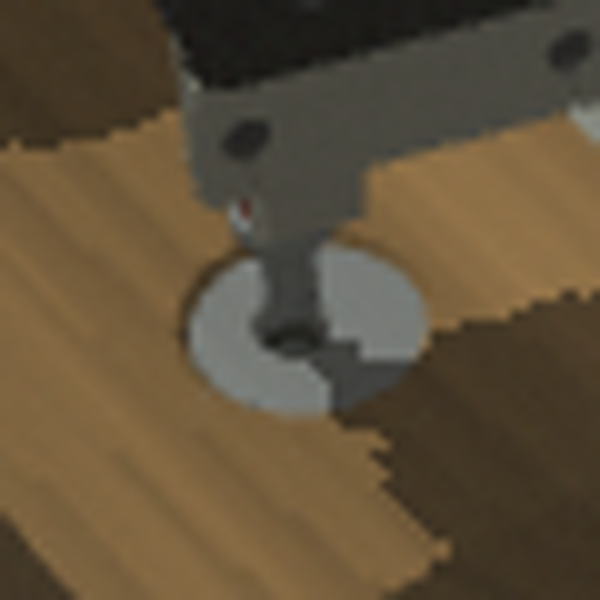

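Emit:
{"op": "jog_arm", "data": {"increments": [{"x":0.7,"y":0.2,"z":0,"rx":0,"ry":0,"rz":0,"jaw":-1},{"x":1.4,"y":0.2,"z":0,"rx":0,"ry":0,"rz":0,"jaw":-1},{"x":2.1,"y":0.2,"z":0,"rx":0,"ry":0,"rz":0,"jaw":-1},{"x":2.8,"y":0.2,"z":0,"rx":0,"ry":0,"rz":0,"jaw":-1},{"x":3.5,"y":0.2,"z":0,"rx":0,"ry":0,"rz":0,"jaw":-1},{"x":4.2,"y":0.2,"z":0,"rx":0,"ry":0,"rz":0,"jaw":-1},{"x":4.8,"y":0.2,"z":0,"rx":0,"ry":0,"rz":0,"jaw":-1},{"x":5.3,"y":0.2,"z":0,"rx":0,"ry":0,"rz":0,"jaw":-1}]}}

```text
time: 7.4
eef_pos: [573.5, 55.8, 157.4]
eef_rot: [0.312, 1.571, -2.98]
force: [-0.6, 0.4, -0.6]
finger_gap: 15.8
```

```bash
python3 -c "
from h import *
s=manip.state();show(s)
"
```

```text
t 7.4 pos [573.49  55.75 157.36] jawdir -98.62 toolx [-0. -0. -1.] F [-0.59  0.35 -0.62] M [0.03 0.02 0.  ] gap 15.764496019976141
```

Emit:
{"op": "jog_arm", "data": {"increments": [{"x":0.5,"y":0,"z":0,"rx":0,"ry":0,"rz":0,"jaw":-1},{"x":1.0,"y":0,"z":0,"rx":0,"ry":0,"rz":0,"jaw":-1},{"x":1.5,"y":0,"z":0,"rx":0,"ry":0,"rz":0,"jaw":-1},{"x":2.0,"y":0,"z":0,"rx":0,"ry":0,"rz":0,"jaw":-1},{"x":2.4,"y":0,"z":0,"rx":0,"ry":0,"rz":0,"jaw":-1}]}}

```text
time: 7.9
eef_pos: [573.5, 55.8, 155.0]
eef_rot: [2.677, 1.571, -0.615]
force: [-0.0, -0.1, -1.2]
finger_gap: 15.1
```

```bash
python3 -c "
from h import *
s=manip.state();show(s)
"
```

```text
t 7.9 pos [573.52  55.76 155.02] jawdir -98.62 toolx [ 0. -0. -1.] F [-0.03 -0.1  -1.16] M [ 0.01 -0.   -0.01] gap 15.085428263622441
```

Emit:
{"op": "jog_arm", "data": {"increments": [{"x":0.4,"y":0,"z":0,"rx":0,"ry":0,"rz":0,"jaw":-1},{"x":0.8,"y":0,"z":0,"rx":0,"ry":0,"rz":0,"jaw":-1},{"x":1.1,"y":0,"z":0,"rx":0,"ry":0,"rz":0,"jaw":-1},{"x":1.4,"y":0,"z":0,"rx":0,"ry":0,"rz":0,"jaw":-1}]}}

```text
time: 8.3
eef_pos: [573.5, 55.8, 153.6]
eef_rot: [-2.569, 1.571, 0.422]
force: [-0.5, -0.4, -0.9]
finger_gap: 15.4
```

Emit:
{"op": "jog_arm", "data": {"increments": [{"x":0.3,"y":0,"z":0,"rx":0,"ry":0,"rz":0,"jaw":-1},{"x":0.6,"y":0,"z":0,"rx":0,"ry":0,"rz":0,"jaw":-1}]}}

```text
time: 8.5
eef_pos: [573.5, 55.8, 153.0]
eef_rot: [-2.492, 1.571, 0.5]
force: [0.6, -0.2, -1.1]
finger_gap: 15.5
```

Emit:
{"op": "jog_arm", "data": {"increments": [{"x":0.3,"y":0,"z":0,"rx":0,"ry":0,"rz":0,"jaw":-1},{"x":0.5,"y":0,"z":0,"rx":0,"ry":0,"rz":0,"jaw":-1}]}}

```text
time: 8.7
eef_pos: [573.6, 55.8, 152.7]
eef_rot: [-2.743, 1.571, 0.248]
force: [0.5, 0.3, 2.0]
finger_gap: 15.5
```

Emit:
{"op": "jog_arm", "data": {"increments": [{"x":0.2,"y":0,"z":0,"rx":0,"ry":0,"rz":0,"jaw":-1},{"x":0.4,"y":0,"z":0,"rx":0,"ry":0,"rz":0,"jaw":-1}]}}

```text
time: 8.9
eef_pos: [573.7, 55.8, 152.5]
eef_rot: [-2.916, 1.57, 0.075]
force: [-2.3, -0.4, 5.9]
finger_gap: 15.3
```

Contact is at TCP z of about 152.8, so the tip is on the steel 6 mm below the plate, as expected, with about 6 N press. Now I'll work out the spiral waypoints in tool axes, centred on the opening.

```bash
python3 - <<'E'
from h import *
s=manip.state();show(s)
R=Rcur(s);O=np.array([575.6,54.0]);p0=np.array([573.5,55.8]);d=p0-O
r0=np.hypot(*d);a0=np.arctan2(d[1],d[0])
P=[d];th=0
while th<2*np.pi*1.5:
    r=r0+4.5*th/2/np.pi; th+=1.2/r; r=r0+4.5*th/2/np.pi
    P.append(r*np.array([np.cos(a0+th),np.sin(a0+th)]))
P=np.array(P)
for i in range(0,len(P)-1,5):
    q=P[i:i+6]-P[i]; 
    t=np.c_[q,np.zeros(len(q))]@R
    print(i//5,'to world',(P[min(i+5,len(P)-1)]+O).round(1),'r',np.hypot(*P[min(i+5,len(P)-1)]).round(1),[tuple(float(v) for v in x[1:].round(1)) for x in t[1:]])
E
```

```text
t 8.9 pos [573.66  55.78 152.53] jawdir -98.62 toolx [ 4.e-04  0.e+00 -1.e+00] F [-2.34 -0.44  5.94] M [0.02 0.4  0.01] gap 15.277145261013002
0 to world [573.8  50.3] r 4.1 [(1.1, 0.7), (2.3, 0.9), (3.6, 0.6), (4.6, -0.1), (5.4, -1.1)]
1 to world [579.5  50.8] r 5.0 [(0.4, -1.2), (0.4, -2.4), (0.1, -3.6), (-0.5, -4.7), (-1.3, -5.6)]
2 to world [580.9  56.5] r 5.8 [(-1.0, -0.6), (-2.2, -1.0), (-3.4, -1.1), (-4.7, -0.9), (-5.8, -0.5)]
3 to world [576.6  60.5] r 6.5 [(-1.0, 0.7), (-1.9, 1.5), (-2.6, 2.5), (-3.0, 3.7), (-3.3, 4.9)]
4 to world [570.8  59.3] r 7.2 [(-0.0, 1.2), (0.2, 2.4), (0.6, 3.6), (1.2, 4.6), (2.0, 5.5)]
5 to world [567.8  54.2] r 7.8 [(0.9, 0.8), (2.0, 1.4), (3.1, 1.8), (4.3, 2.1), (5.5, 2.1)]
6 to world [569.4  48.5] r 8.3 [(1.2, -0.1), (2.4, -0.4), (3.5, -0.9), (4.5, -1.6), (5.4, -2.4)]
7 to world [574.4  45.3] r 8.8 [(0.8, -0.9), (1.4, -1.9), (1.9, -3.0), (2.3, -4.2), (2.4, -5.4)]
8 to world [580.3  46. ] r 9.3 [(0.0, -1.2), (-0.2, -2.4), (-0.5, -3.6), (-1.0, -4.7), (-1.6, -5.7)]
9 to world [583.2  48.2] r 9.6 [(-0.7, -0.9), (-1.6, -1.8), (-2.6, -2.5)]
```

Emit:
{"op": "jog_arm", "data": {"increments": [{"x":0,"y":1.1,"z":0.7,"rx":0,"ry":0,"rz":0,"jaw":-1},{"x":0,"y":2.3,"z":0.9,"rx":0,"ry":0,"rz":0,"jaw":-1},{"x":0,"y":3.6,"z":0.6,"rx":0,"ry":0,"rz":0,"jaw":-1},{"x":0,"y":4.6,"z":-0.1,"rx":0,"ry":0,"rz":0,"jaw":-1},{"x":0,"y":5.4,"z":-1.1,"rx":0,"ry":0,"rz":0,"jaw":-1}]}}

```text
time: 9.4
eef_pos: [573.7, 50.6, 152.5]
eef_rot: [-0.953, 1.57, 2.038]
force: [-2.4, 4.6, 8.4]
finger_gap: 14.9
```

```bash
python3 -c "
from h import *
s=manip.state();show(s)
"
```

```text
t 9.4 pos [573.66  50.56 152.47] jawdir -98.63 toolx [-4.e-04  8.e-04 -1.e+00] F [-2.44  4.64  8.4 ] M [1.11 0.63 0.02] gap 14.921940073074058
```

Emit:
{"op": "jog_arm", "data": {"increments": [{"x":-0.2,"y":0.4,"z":-1.2,"rx":0,"ry":0,"rz":0,"jaw":-1},{"x":-0.2,"y":0.4,"z":-2.4,"rx":0,"ry":0,"rz":0,"jaw":-1},{"x":-0.2,"y":0.1,"z":-3.6,"rx":0,"ry":0,"rz":0,"jaw":-1},{"x":-0.2,"y":-0.5,"z":-4.7,"rx":0,"ry":0,"rz":0,"jaw":-1},{"x":-0.2,"y":-1.3,"z":-5.6,"rx":0,"ry":0,"rz":0,"jaw":-1}]}}

```text
time: 9.9
eef_pos: [578.7, 50.3, 152.3]
eef_rot: [0.406, 1.568, -2.885]
force: [-4.6, -1.6, 7.4]
finger_gap: 15.6
```

```bash
python3 -c "
from h import *
s=manip.state();show(s)
"
```

```text
t 9.9 pos [578.7   50.31 152.31] jawdir -98.6 toolx [-2.8e-03 -7.0e-04 -1.0e+00] F [-4.64 -1.56  7.38] M [-0.29  0.99  0.  ] gap 15.591823195700755
```

Emit:
{"op": "jog_arm", "data": {"increments": [{"x":0,"y":-1.0,"z":-0.6,"rx":0,"ry":0,"rz":0,"jaw":-1},{"x":0,"y":-2.2,"z":-1.0,"rx":0,"ry":0,"rz":0,"jaw":-1},{"x":0,"y":-3.4,"z":-1.1,"rx":0,"ry":0,"rz":0,"jaw":-1},{"x":0,"y":-4.7,"z":-0.9,"rx":0,"ry":0,"rz":0,"jaw":-1},{"x":0,"y":-5.8,"z":-0.5,"rx":0,"ry":0,"rz":0,"jaw":-1}]}}

```text
time: 10.4
eef_pos: [581.0, 56.3, 152.4]
eef_rot: [2.753, 1.57, -0.539]
force: [-0.5, -2.4, 2.7]
finger_gap: 15.2
```

```bash
python3 -c "
from h import *
s=manip.state();show(s)
"
```

```text
t 10.4 pos [581.01  56.34 152.38] jawdir -98.62 toolx [ 3.e-04 -2.e-04 -1.e+00] F [-0.54 -2.42  2.69] M [-0.47 -0.01  0.04] gap 15.235423430058718
```

Emit:
{"op": "jog_arm", "data": {"increments": [{"x":0.2,"y":-1.0,"z":0.7,"rx":0,"ry":0,"rz":0,"jaw":-1},{"x":0.2,"y":-1.9,"z":1.5,"rx":0,"ry":0,"rz":0,"jaw":-1},{"x":0.2,"y":-2.6,"z":2.5,"rx":0,"ry":0,"rz":0,"jaw":-1},{"x":0.2,"y":-3.0,"z":3.7,"rx":0,"ry":0,"rz":0,"jaw":-1},{"x":0.2,"y":-3.3,"z":4.9,"rx":0,"ry":0,"rz":0,"jaw":-1}]}}

```text
time: 10.9
eef_pos: [576.9, 60.5, 152.6]
eef_rot: [-2.89, 1.569, 0.101]
force: [3.8, -0.5, 4.5]
finger_gap: 15.6
```

```bash
python3 -c "
from h import *
s=manip.state();show(s)
"
```

```text
t 10.9 pos [576.94  60.5  152.56] jawdir -98.62 toolx [ 1.7e-03  2.0e-04 -1.0e+00] F [ 3.79 -0.48  4.49] M [-0.28 -0.74 -0.  ] gap 15.638051034061862
```

Emit:
{"op": "jog_arm", "data": {"increments": [{"x":0.1,"y":0,"z":1.2,"rx":0,"ry":0,"rz":0,"jaw":-1},{"x":0.1,"y":0.2,"z":2.4,"rx":0,"ry":0,"rz":0,"jaw":-1},{"x":0.1,"y":0.6,"z":3.6,"rx":0,"ry":0,"rz":0,"jaw":-1},{"x":0.1,"y":1.2,"z":4.6,"rx":0,"ry":0,"rz":0,"jaw":-1},{"x":0.1,"y":2.0,"z":5.5,"rx":0,"ry":0,"rz":0,"jaw":-1}]}}

```text
time: 11.4
eef_pos: [571.2, 59.7, 152.5]
eef_rot: [-2.574, 1.569, 0.417]
force: [3.4, 1.4, 5.8]
finger_gap: 15.8
```

```bash
python3 -c "
from h import *
s=manip.state();show(s)
"
```

```text
t 11.4 pos [571.23  59.66 152.53] jawdir -98.63 toolx [ 1.9e-03  8.0e-04 -1.0e+00] F [3.4  1.41 5.81] M [ 0.38 -0.72 -0.01] gap 15.761799543067834
```

Emit:
{"op": "jog_arm", "data": {"increments": [{"x":0,"y":0.9,"z":0.8,"rx":0,"ry":0,"rz":0,"jaw":-1},{"x":0,"y":2.0,"z":1.4,"rx":0,"ry":0,"rz":0,"jaw":-1},{"x":0,"y":3.1,"z":1.8,"rx":0,"ry":0,"rz":0,"jaw":-1},{"x":0,"y":4.3,"z":2.1,"rx":0,"ry":0,"rz":0,"jaw":-1},{"x":0,"y":5.5,"z":2.1,"rx":0,"ry":0,"rz":0,"jaw":-1}]}}

```text
time: 11.9
eef_pos: [568.0, 54.9, 152.5]
eef_rot: [-1.952, 1.569, 1.039]
force: [1.4, 5.6, 8.7]
finger_gap: 15.0
```

```bash
python3 -c "
from h import *
s=manip.state();show(s)
"
```

```text
t 11.9 pos [568.02  54.91 152.48] jawdir -98.64 toolx [ 9.0e-04  1.6e-03 -1.0e+00] F [1.44 5.6  8.71] M [ 1.14 -0.35 -0.05] gap 15.022872739491158
```

Emit:
{"op": "jog_arm", "data": {"increments": [{"x":0,"y":1.2,"z":-0.1,"rx":0,"ry":0,"rz":0,"jaw":-1},{"x":0,"y":2.4,"z":-0.4,"rx":0,"ry":0,"rz":0,"jaw":-1},{"x":-0.1,"y":3.5,"z":-0.9,"rx":0,"ry":0,"rz":0,"jaw":-1},{"x":-0.1,"y":4.5,"z":-1.6,"rx":0,"ry":0,"rz":0,"jaw":-1},{"x":-0.1,"y":5.4,"z":-2.4,"rx":0,"ry":0,"rz":0,"jaw":-1}]}}

```text
time: 12.4
eef_pos: [568.9, 49.4, 152.4]
eef_rot: [-0.776, 1.568, 2.215]
force: [-2.6, 6.7, 9.9]
finger_gap: 15.3
```

```bash
python3 -c "
from h import *
s=manip.state();show(s)
"
```

```text
t 12.4 pos [568.89  49.42 152.4 ] jawdir -98.64 toolx [-0.0014  0.0019 -1.    ] F [-2.58  6.66  9.92] M [1.42 0.51 0.02] gap 15.289284598498465
```

Emit:
{"op": "jog_arm", "data": {"increments": [{"x":-0.3,"y":0.8,"z":-0.9,"rx":0,"ry":0,"rz":0,"jaw":-1},{"x":-0.3,"y":1.4,"z":-1.9,"rx":0,"ry":0,"rz":0,"jaw":-1},{"x":-0.3,"y":1.9,"z":-3.0,"rx":0,"ry":0,"rz":0,"jaw":-1},{"x":-0.3,"y":2.3,"z":-4.2,"rx":0,"ry":0,"rz":0,"jaw":-1},{"x":-0.3,"y":2.4,"z":-5.4,"rx":0,"ry":0,"rz":0,"jaw":-1}]}}

```text
time: 12.9
eef_pos: [572.9, 46.0, 152.3]
eef_rot: [-0.145, 1.566, 2.846]
force: [-7.7, 3.4, 12.9]
finger_gap: 15.2
```

```bash
python3 -c "
from h import *
s=manip.state();show(s)
"
```

```text
t 12.9 pos [572.92  46.02 152.34] jawdir -98.63 toolx [-0.0046  0.0014 -1.    ] F [-7.69  3.45 12.92] M [ 0.77  1.6  -0.02] gap 15.153006091466724
```

Emit:
{"op": "jog_arm", "data": {"increments": [{"x":-0.4,"y":0,"z":-0.8,"rx":0,"ry":0,"rz":0,"jaw":-1},{"x":-0.5,"y":-0.2,"z":-1.8,"rx":0,"ry":0,"rz":0,"jaw":-1},{"x":-0.5,"y":-0.5,"z":-3.0,"rx":0,"ry":0,"rz":0,"jaw":-1}]}}

```text
time: 13.2
eef_pos: [576.0, 45.7, 152.5]
eef_rot: [0.02, 1.566, 3.011]
force: [-4.8, -0.5, 7.2]
finger_gap: 15.6
```

```bash
python3 -c "
from h import *
s=manip.state();show(s)
"
```

```text
t 13.2 pos [575.97  45.67 152.47] jawdir -98.62 toolx [-4.5e-03  6.0e-04 -1.0e+00] F [-4.83 -0.53  7.19] M [ 0.01  1.1  -0.05] gap 15.631006838567183
```

Emit:
{"op": "jog_arm", "data": {"increments": [{"x":0,"y":-0.4,"z":-1.2,"rx":0,"ry":0,"rz":0,"jaw":-1},{"x":0,"y":-1.1,"z":-2.6,"rx":0,"ry":0,"rz":0,"jaw":-1},{"x":0,"y":-2.0,"z":-3.5,"rx":0,"ry":0,"rz":0,"jaw":-1},{"x":0,"y":-3.0,"z":-4.2,"rx":0,"ry":0,"rz":0,"jaw":-1}]}}

```text
time: 13.6
eef_pos: [580.9, 47.7, 152.5]
eef_rot: [0.158, 1.567, -3.134]
force: [-2.3, -3.2, 5.0]
finger_gap: 15.4
```

```bash
python3 -c "
from h import *
s=manip.state();show(s)
"
```

```text
t 13.6 pos [580.9   47.68 152.47] jawdir -98.61 toolx [-0.0036 -0.     -1.    ] F [-2.32 -3.17  4.98] M [-0.47  0.59  0.01] gap 15.352066514529028
```

Emit:
{"op": "jog_arm", "data": {"increments": [{"x":0.1,"y":-0.9,"z":0.0,"rx":0,"ry":0,"rz":0,"jaw":-1},{"x":0.1,"y":-1.8,"z":0.1,"rx":0,"ry":0,"rz":0,"jaw":-1}]}}

```text
time: 13.8
eef_pos: [581.7, 49.5, 152.4]
eef_rot: [0.1, 1.569, 3.091]
force: [-0.1, -0.2, 0.3]
finger_gap: 15.7
```

```bash
python3 -c "
from h import *
s=manip.state();show(s)
"
```

```text
t 13.8 pos [581.7   49.47 152.42] jawdir -98.62 toolx [-1.5e-03  1.0e-04 -1.0e+00] F [-0.06 -0.24  0.29] M [-0.23  0.11  0.01] gap 15.73654207220954
```

Emit:
{"op": "jog_arm", "data": {"increments": [{"x":0.1,"y":-0.9,"z":0.1,"rx":0,"ry":0,"rz":0,"jaw":-1},{"x":0.1,"y":-1.8,"z":0.2,"rx":0,"ry":0,"rz":0,"jaw":-1}]}}

```text
time: 14.0
eef_pos: [582.1, 51.4, 152.3]
eef_rot: [-0.26, 1.57, 2.731]
force: [-1.0, 0.2, -2.0]
finger_gap: 15.4
```

```bash
python3 -c "
from h import *
s=manip.state();show(s)
"
```

```text
t 14.0 pos [582.07  51.45 152.35] jawdir -98.62 toolx [-7.e-04  3.e-04 -1.e+00] F [-0.99  0.24 -2.  ] M [-0.04  0.06 -0.  ] gap 15.44740247183189
```

The force dropped to zero, so the tip is over the hole. I'll lower it slowly here.

Emit:
{"op": "jog_arm", "data": {"increments": [{"x":0.4,"y":0,"z":0,"rx":0,"ry":0,"rz":0,"jaw":-1},{"x":0.8,"y":0,"z":0,"rx":0,"ry":0,"rz":0,"jaw":-1}]}}

```text
time: 14.2
eef_pos: [582.2, 51.3, 151.8]
eef_rot: [-0.4, 1.571, 2.591]
force: [-1.5, -0.5, -0.8]
finger_gap: 15.5
```

```bash
python3 -c "
from h import *
s=manip.state();show(s)
"
```

```text
t 14.2 pos [582.24  51.29 151.76] jawdir -98.62 toolx [-2.e-04  1.e-04 -1.e+00] F [-1.49 -0.49 -0.81] M [0.01 0.04 0.01] gap 15.469016606340105
```

Emit:
{"op": "jog_arm", "data": {"increments": [{"x":0.4,"y":0,"z":0,"rx":0,"ry":0,"rz":0,"jaw":-1},{"x":0.8,"y":0,"z":0,"rx":0,"ry":0,"rz":0,"jaw":-1},{"x":1.2,"y":0,"z":0,"rx":0,"ry":0,"rz":0,"jaw":-1}]}}

```text
time: 14.5
eef_pos: [582.3, 51.2, 150.7]
eef_rot: [-1.134, 1.571, 1.857]
force: [0.0, -0.0, 0.2]
finger_gap: 15.3
```

```bash
python3 -c "
from h import *
s=manip.state();show(s)
"
```

```text
t 14.5 pos [582.31  51.18 150.7 ] jawdir -98.62 toolx [-0.e+00  1.e-04 -1.e+00] F [ 0.01 -0.02  0.2 ] M [0.12 0.08 0.01] gap 15.29261858673207
```

Emit:
{"op": "jog_arm", "data": {"increments": [{"x":0.4,"y":0,"z":0,"rx":0,"ry":0,"rz":0,"jaw":-1},{"x":0.8,"y":0,"z":0,"rx":0,"ry":0,"rz":0,"jaw":-1}]}}

```text
time: 14.7
eef_pos: [582.3, 51.3, 149.9]
eef_rot: [-1.602, 1.571, 1.389]
force: [0.3, 1.9, 0.5]
finger_gap: 15.5
```

```bash
python3 -c "
from h import *
s=manip.state();show(s)
"
```

```text
t 14.7 pos [582.32  51.29 149.92] jawdir -98.62 toolx [ 0.e+00  2.e-04 -1.e+00] F [0.27 1.85 0.5 ] M [ 0.26  0.05 -0.01] gap 15.503756718150346
```

Emit:
{"op": "jog_arm", "data": {"increments": [{"x":0.4,"y":-0.3,"z":0,"rx":0,"ry":0,"rz":0,"jaw":-1},{"x":0.8,"y":-0.5,"z":0,"rx":0,"ry":0,"rz":0,"jaw":-1},{"x":1.2,"y":-0.5,"z":0,"rx":0,"ry":0,"rz":0,"jaw":-1}]}}

```text
time: 15.0
eef_pos: [582.4, 51.7, 148.7]
eef_rot: [1.885, 1.571, -1.407]
force: [-0.4, -0.2, -0.3]
finger_gap: 15.4
```

```bash
python3 -c "
from h import *
s=manip.state();show(s)
"
```

```text
t 15.0 pos [582.39  51.65 148.7 ] jawdir -98.62 toolx [ 0.e+00 -1.e-04 -1.e+00] F [-0.42 -0.16 -0.32] M [-0.01  0.01  0.06] gap 15.42409361732666
```

Emit:
{"op": "jog_arm", "data": {"increments": [{"x":0.7,"y":0,"z":0,"rx":0,"ry":0,"rz":0,"jaw":-1},{"x":1.4,"y":0,"z":0,"rx":0,"ry":0,"rz":0,"jaw":-1},{"x":2.1,"y":0,"z":0,"rx":0,"ry":0,"rz":0,"jaw":-1},{"x":2.8,"y":0,"z":0,"rx":0,"ry":0,"rz":0,"jaw":-1}]}}

```text
time: 15.4
eef_pos: [582.4, 51.7, 145.8]
eef_rot: [0.558, 1.571, -2.734]
force: [-0.6, -0.2, -1.2]
finger_gap: 15.6
```

```bash
python3 -c "
from h import *
s=manip.state();show(s)
"
```

```text
t 15.4 pos [582.37  51.67 145.85] jawdir -98.62 toolx [-1.e-04 -0.e+00 -1.e+00] F [-0.56 -0.19 -1.25] M [-0.03  0.05  0.05] gap 15.557611963762993
```

Emit:
{"op": "jog_arm", "data": {"increments": [{"x":0.7,"y":0,"z":0,"rx":0,"ry":0,"rz":0,"jaw":-1},{"x":1.4,"y":0,"z":0,"rx":0,"ry":0,"rz":0,"jaw":-1},{"x":2.1,"y":0,"z":0,"rx":0,"ry":0,"rz":0,"jaw":-1},{"x":2.8,"y":0,"z":0,"rx":0,"ry":0,"rz":0,"jaw":-1}]}}

```text
time: 15.8
eef_pos: [582.4, 51.7, 143.1]
eef_rot: [-2.338, 1.571, 0.653]
force: [0.5, -0.3, -0.6]
finger_gap: 15.2
```

```bash
python3 -c "
from h import *
s=manip.state();show(s)
"
```

```text
t 15.8 pos [582.39  51.68 143.08] jawdir -98.62 toolx [ 0.  0. -1.] F [ 0.49 -0.29 -0.64] M [-0.    0.08  0.06] gap 15.230436211304403
```

Emit:
{"op": "jog_arm", "data": {"increments": [{"x":0.7,"y":0,"z":0,"rx":0,"ry":0,"rz":0,"jaw":-1},{"x":1.4,"y":0,"z":0,"rx":0,"ry":0,"rz":0,"jaw":-1},{"x":2.1,"y":0,"z":0,"rx":0,"ry":0,"rz":0,"jaw":-1},{"x":2.8,"y":0,"z":0,"rx":0,"ry":0,"rz":0,"jaw":-1},{"x":3.5,"y":0,"z":0,"rx":0,"ry":0,"rz":0,"jaw":-1}]}}

```text
time: 16.3
eef_pos: [582.4, 51.7, 139.6]
eef_rot: [-0.575, 1.571, 2.416]
force: [-0.8, 0.8, -0.5]
finger_gap: 15.4
```

```bash
python3 -c "
from h import *
s=manip.state();show(s)
"
```

```text
t 16.3 pos [582.37  51.68 139.58] jawdir -98.62 toolx [-0.  0. -1.] F [-0.82  0.79 -0.47] M [0.05 0.06 0.01] gap 15.366342480717844
```

Emit:
{"op": "jog_arm", "data": {"increments": [{"x":0.5,"y":0,"z":0,"rx":0,"ry":0,"rz":0,"jaw":-1},{"x":1.0,"y":0,"z":0,"rx":0,"ry":0,"rz":0,"jaw":-1},{"x":1.5,"y":0,"z":0,"rx":0,"ry":0,"rz":0,"jaw":-1},{"x":2.0,"y":0,"z":0,"rx":0,"ry":0,"rz":0,"jaw":-1}]}}

```text
time: 16.7
eef_pos: [582.4, 51.7, 137.6]
eef_rot: [2.401, 1.571, -0.891]
force: [0.8, 0.6, -0.4]
finger_gap: 15.8
```

```bash
python3 -c "
from h import *
s=manip.state();show(s)
"
```

```text
t 16.7 pos [582.39  51.68 137.6 ] jawdir -98.62 toolx [ 0. -0. -1.] F [ 0.79  0.57 -0.4 ] M [-0.01  0.07 -0.04] gap 15.79855236209109
```

Emit:
{"op": "jog_arm", "data": {"increments": [{"x":0.4,"y":0,"z":0,"rx":0,"ry":0,"rz":0,"jaw":-1},{"x":0.8,"y":0,"z":0,"rx":0,"ry":0,"rz":0,"jaw":-1},{"x":1.2,"y":0,"z":0,"rx":0,"ry":0,"rz":0,"jaw":-1},{"x":1.6,"y":0,"z":0,"rx":0,"ry":0,"rz":0,"jaw":-1}]}}

```text
time: 17.1
eef_pos: [582.4, 51.7, 136.0]
eef_rot: [-2.94, 1.571, 0.051]
force: [-0.3, -0.5, -0.9]
finger_gap: 15.7
```

Emit:
{"op": "jog_arm", "data": {"increments": [{"x":0.3,"y":0,"z":0,"rx":0,"ry":0,"rz":0,"jaw":-1},{"x":0.6,"y":0,"z":0,"rx":0,"ry":0,"rz":0,"jaw":-1}]}}

```text
time: 17.3
eef_pos: [582.4, 51.7, 135.4]
eef_rot: [-2.885, 1.571, 0.106]
force: [0.0, 0.7, -1.0]
finger_gap: 15.6
```

Emit:
{"op": "jog_arm", "data": {"increments": [{"x":0.2,"y":0,"z":0,"rx":0,"ry":0,"rz":0,"jaw":-1},{"x":0.4,"y":0,"z":0,"rx":0,"ry":0,"rz":0,"jaw":-1}]}}

```text
time: 17.5
eef_pos: [582.4, 51.7, 135.0]
eef_rot: [-1.893, 1.571, 1.099]
force: [0.1, 0.4, -1.0]
finger_gap: 15.6
```

Emit:
{"op": "jog_arm", "data": {"increments": [{"x":0.3,"y":0,"z":0,"rx":0,"ry":0,"rz":0,"jaw":-1},{"x":0.5,"y":0,"z":0,"rx":0,"ry":0,"rz":0,"jaw":-1}]}}

```text
time: 17.7
eef_pos: [582.5, 51.7, 134.6]
eef_rot: [-2.877, 1.571, 0.114]
force: [0.3, -0.2, 1.8]
finger_gap: 15.4
```

Emit:
{"op": "jog_arm", "data": {"increments": [{"x":0.2,"y":0,"z":0,"rx":0,"ry":0,"rz":0,"jaw":-1},{"x":0.3,"y":0,"z":0,"rx":0,"ry":0,"rz":0,"jaw":-1}]}}

```text
time: 17.9
eef_pos: [582.6, 51.7, 134.6]
eef_rot: [-2.921, 1.57, 0.07]
force: [-0.8, 0.5, 5.2]
finger_gap: 15.8
```

Flange contact at TCP z 134.6, which is 18.1 mm below the steel contact (18 expected), with about 6 N. I'll relieve the press and open.

Emit:
{"op": "jog_arm", "data": {"increments": [{"x":-0.3,"y":0,"z":0,"rx":0,"ry":0,"rz":0,"jaw":-1},{"x":-0.3,"y":0,"z":0,"rx":0,"ry":0,"rz":0,"jaw":-0.5},{"x":-0.3,"y":0,"z":0,"rx":0,"ry":0,"rz":0,"jaw":-0.3},{"x":-0.3,"y":0,"z":0,"rx":0,"ry":0,"rz":0,"jaw":-0.2},{"x":-0.3,"y":0,"z":0,"rx":0,"ry":0,"rz":0,"jaw":-0.2},{"x":-0.3,"y":0,"z":0,"rx":0,"ry":0,"rz":0,"jaw":-0.2}]}}

```text
time: 18.5
eef_pos: [582.4, 51.7, 134.5]
eef_rot: [0.13, 1.571, 3.121]
force: [0.3, -0.2, -0.1]
finger_gap: 37.2
```

```bash
python3 -c "
from h import *
s=manip.state();show(s)
d=grab('side'); save(d,'pics/side6c.png',(230,130,330,230),6)
"
```

```text
t 18.5 pos [582.35  51.68 134.46] jawdir -98.62 toolx [-1.e-04  0.e+00 -1.e+00] F [ 0.3  -0.17 -0.12] M [-0.   -0.    0.09] gap 37.228149026803145
```

View pics/side6c.png

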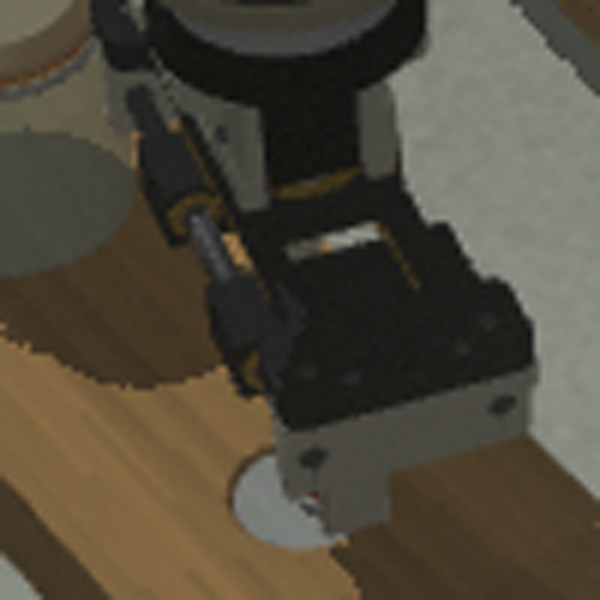

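The jaws are open to 37 mm around the 16 mm head, which is hidden behind the near finger at crop (315,500). Lifting straight up.

Emit:
{"op": "jog_arm", "data": {"increments": [{"x":-3,"y":0,"z":0,"rx":0,"ry":0,"rz":0,"jaw":-0.1},{"x":-10,"y":0,"z":0,"rx":0,"ry":0,"rz":0,"jaw":-0.1},{"x":-25,"y":0,"z":0,"rx":0,"ry":0,"rz":0,"jaw":-0.1},{"x":-45,"y":0,"z":0,"rx":0,"ry":0,"rz":0,"jaw":-0.1},{"x":-75,"y":0,"z":0,"rx":0,"ry":0,"rz":0,"jaw":-0.1},{"x":-105,"y":0,"z":0,"rx":0,"ry":0,"rz":0,"jaw":-0.1},{"x":-120,"y":0,"z":0,"rx":0,"ry":0,"rz":0,"jaw":-0.1},{"x":-120,"y":0,"z":0,"rx":0,"ry":0,"rz":0,"jaw":-0.1}]}}

```text
time: 19.35
eef_pos: [583.2, 51.7, 258.0]
eef_rot: [-2.978, 1.566, 0.014]
force: [0.3, 0.9, -0.3]
finger_gap: 41.8
```

Emit:
{"op": "jog_arm", "data": {"increments": [{"x":-10,"y":40,"z":10,"rx":0,"ry":0,"rz":0,"jaw":0},{"x":-20,"y":80,"z":40,"rx":0,"ry":0,"rz":0,"jaw":0},{"x":-20,"y":120,"z":70,"rx":0,"ry":0,"rz":0,"jaw":0},{"x":-20,"y":160,"z":90,"rx":0,"ry":0,"rz":0,"jaw":0},{"x":-20,"y":200,"z":110,"rx":0,"ry":0,"rz":0,"jaw":0},{"x":-20,"y":230,"z":130,"rx":0,"ry":0,"rz":0,"jaw":0},{"x":-20,"y":230,"z":130,"rx":0,"ry":0,"rz":0,"jaw":0},{"x":-20,"y":230,"z":130,"rx":0,"ry":0,"rz":0,"jaw":0}]}}

```text
time: 20.15
eef_pos: [419.2, -156.4, 274.4]
eef_rot: [-1.209, 1.571, 1.78]
force: [1.3, 0.8, 0.8]
finger_gap: 46.4
```

```bash
python3 -c "
from h import *
s=manip.state();show(s)
for n in ('side','top'):
    d=grab(n); save(d,f'pics/{n}7.png')
    import pickle; pickle.dump(d,open(n+'7.pkl','wb'))
    c=(230,140,330,240) if n=='side' else (230,200,330,300)
    save(d,f'pics/{n}7c.png',c,5)
"
```

```text
t 20.15 pos [ 419.16 -156.41  274.43] jawdir -98.71 toolx [-1.e-04  3.e-04 -1.e+00] F [1.34 0.8  0.83] M [ 0.03 -0.01  0.03] gap 46.40080365467926
```

View pics/side7.png

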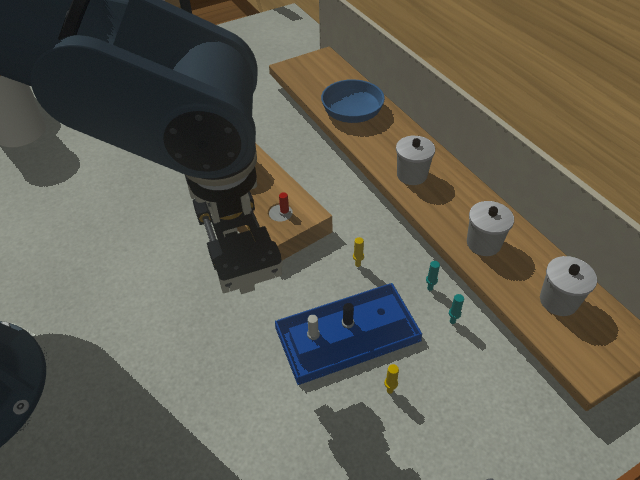

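View pics/side7c.png

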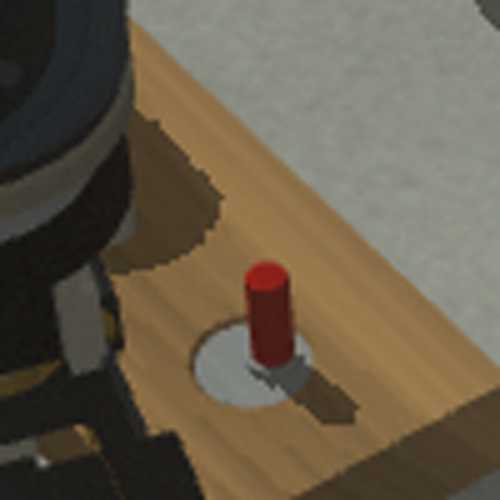

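View pics/top7.png

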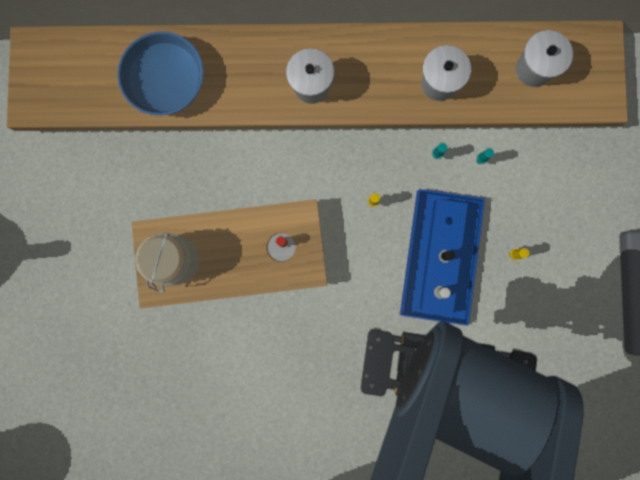

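Top view: the red pin stands in the plate at (282,241), the jar is unmoved at (165,258), and black and white are in the tray. Side view: the red head is at (284,202). Now checking height and uprightness.

```bash
python3 - <<'E'
from h import *
import pickle
S=pickle.load(open('side7.pkl','rb'));T=pickle.load(open('top7.pkl','rb'))
for n,d in (('S',S),('T',T)):
    f=cv2.cvtColor(d['frame'],cv2.COLOR_RGB2HSV).astype(int)
    m=(((f[...,0]<8)|(f[...,0]>172))&(f[...,1]>130)); m[:,340:]=0
    ys,xs=np.where(m); P=np.array([pt(d,x,y) for x,y in zip(xs,ys)])
    print(n,m.sum(),'px',xs.mean().round(1),ys.mean().round(1),'z pct',np.percentile(P[:,2],[2,50,98]).round(1),'med',np.median(P,0).round(1), 'top-z mean',P[f[...,2][m]>100][:,2].mean().round(1))
    print([ (y,round(float(xs[ys==y].mean()),1)) for y in np.unique(ys)])
    print('expect top/bottom of head',np.round(proj(d,[582.4,51.7,87]),1),np.round(proj(d,[582.4,51.7,47]),1))
    b=f[...,2][m]>100; c=(xs[b].mean(),ys[b].mean()); print('bright centre',np.round(c,1),onplane(d,*c,87).round(1))
E
```

```text
S 161 px 283.4 202.2 z pct [49.9 73.8 88. ] med [580.1  46.   73.8] top-z mean 86.3
[(np.int64(193), 282.5), (np.int64(194), 282.5), (np.int64(195), 283.0), (np.int64(196), 283.0), (np.int64(197), 283.0), (np.int64(198), 283.0), (np.int64(199), 283.0), (np.int64(200), 283.5), (np.int64(201), 283.5), (np.int64(202), 283.5), (np.int64(203), 283.0), (np.int64(204), 283.5), (np.int64(205), 283.5), (np.int64(206), 283.5), (np.int64(207), 283.5), (np.int64(208), 284.0), (np.int64(209), 284.0), (np.int64(210), 284.0), (np.int64(211), 284.0), (np.int64(212), 284.0)]
expect top/bottom of head [282.7 194.4] [284.1 210.1]
bright centre [282.6 195. ] [581.7  50.5  87. ]
T 76 px 281.1 241.1 z pct [69.5 86.5 89.1] med [582.3  49.7  86.5] top-z mean 86.4
[(np.int64(237), 280.5), (np.int64(238), 280.5), (np.int64(239), 281.0), (np.int64(240), 280.5), (np.int64(241), 281.0), (np.int64(242), 281.5), (np.int64(243), 281.5), (np.int64(244), 281.5), (np.int64(245), 281.5)]
expect top/bottom of head [279.7 241. ] [282.  242.6]
bright centre [280.7 241. ] [582.4  50.1  87. ]
```

```bash
python3 - <<'E'
from h import *
import pickle
A=pickle.load(open('top0.pkl','rb'))['frame'].astype(int);B=pickle.load(open('top7.pkl','rb'))['frame'].astype(int)
D=np.abs(A-B).sum(2)
for n,c in (('jar',(125,225,215,300)),('black+white',(430,240,465,310))):
    r=D[c[1]:c[3],c[0]:c[2]]; print(n,r.mean().round(1),(r>60).sum())
E
```

```text
jar 28.0 0
black+white 20.2 0
```

Head top is at z of about 86.4 (87 expected when fully home). The head's slant in the side view, 282.6→284.0, matches an upright pin (282.7→284.1). The jar and the other pins are unchanged. Handing in.

```bash
python3 -c "
from h import *
print(manip.job_done()); s=manip.state(); show(s)"
```

```text
the job is handed in; nothing more can be done
None
the job is handed in; nothing more can be done
```

The red pin is fully home and upright in the hidden hole. It is released, with the gripper well clear, and the job was handed in at about 20 s of the 58 s allowed.

**What I did:**
- I gripped the red-headed pin in the tray, lifted it out and put its tip through the dust plate's hole onto the steel. I then swept an outward spiral at about 12 mm/s.
- The first pass ran over the hole without my noticing. Small drops in height and force pointed back to it, so near the end of the spiral I steered that way. The contact force vanished near (582.4, 51.7), about 7 mm from the opening's axis.
- I lowered the pin to flange contact at about 6 N, eased off, opened the jaws and backed away.

**Forces on the riser:** mostly 4–11 N net. The highest reading was about 14 N, just above the advised 4–10 N and below the 25 N limit. Readings come only at the end of each call, so a brief higher peak between them can't be ruled out.

**Last checks:**

| Check | Result |
|---|---|
| Flange contact below steel contact | 18.1 mm (18 expected) |
| Head top height | about 86.4 mm (87 expected) |
| Upright | the head's slant in the side view matches an upright pin to within 0.1 px |
| Head position, cameras against arm | 1–2 mm apart, within calibration error |
| Jar, black pin, white pin | no change in the top view |

None of the final checks failed.

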